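Size a port plug in the stepped gauge

TASK

Pick up the port plug that stands on the square pad and find its size in the stepped gauge: starting at the smallest pocket, press it gently on each one in turn, working upward without skipping any, until it enters. Lower it fully home in that first pocket that takes it, upright, and let go of it there; never put it into a bigger pocket, force it or drop it, and leave the two spare plugs and everything else on the bench where they are.

Things in the scene. Friction and masses are not known exactly. Their poses are not given: they have to be found in the camera images.
- plug_a: aluminium port plug, one of three alike but for diameter (26, 29 or 32 mm, one of each; the name does not tell which): a round disc 14 mm thick, 1 mm chamfers, and on it a coaxial round grip stem 14 mm across, 34 mm long (48 mm high in all); about 50 g. One stands on the square pad, the others on the strip; which is where changes. Origin: centre of the underside, z up along the stem
- plug_b: aluminium port plug, one of three alike but for diameter (26, 29 or 32 mm, one of each; the name does not tell which): a round disc 14 mm thick, 1 mm chamfers, and on it a coaxial round grip stem 14 mm across, 34 mm long (48 mm high in all); about 50 g. One stands on the square pad, the others on the strip; which is where changes. Origin: centre of the underside, z up along the stem
- plug_c: aluminium port plug, one of three alike but for diameter (26, 29 or 32 mm, one of each; the name does not tell which): a round disc 14 mm thick, 1 mm chamfers, and on it a coaxial round grip stem 14 mm across, 34 mm long (48 mm high in all); about 50 g. One stands on the square pad, the others on the strip; which is where changes. Origin: centre of the underside, z up along the stem
- pad: square black rubber pad, 90 x 90 x 4 mm, fixed; the plug to be sized stands within 30 mm of its middle. Origin: centre of the underside
- strip: long grey strip, 150 (x) x 60 (y) x 4 mm, fixed; the two spare plugs stand on it. Origin: centre of the underside
- gauge: steel-grey block, 60 (x) x 232 (y) mm, top 22 mm above the bench, on soft rubber feet (sinks straight down 1 mm per 4 N); five round pockets in a row along y, 44 mm apart, smallest at +y, 10 mm deep, flat floor, 1 mm chamfer at the mouth. A plug enters the pocket 1 mm wider than itself; the next smaller is 2 mm too narrow. Over 25 N counts as forcing. Origin: centre of the underside, on the bench
- gauge_hole0 (a point): centre of the mouth of pocket 0 of the gauge (0 is the smallest, 4 the largest), on its top face, 22 mm above the bench; bore 24 mm, 10 mm deep. z up
- gauge_hole1 (a point): centre of the mouth of pocket 1 of the gauge (0 is the smallest, 4 the largest), on its top face, 22 mm above the bench; bore 27 mm, 10 mm deep. z up
- gauge_hole2 (a point): centre of the mouth of pocket 2 of the gauge (0 is the smallest, 4 the largest), on its top face, 22 mm above the bench; bore 30 mm, 10 mm deep. z up
- gauge_hole3 (a point): centre of the mouth of pocket 3 of the gauge (0 is the smallest, 4 the largest), on its top face, 22 mm above the bench; bore 33 mm, 10 mm deep. z up
- gauge_hole4 (a point): centre of the mouth of pocket 4 of the gauge (0 is the smallest, 4 the largest), on its top face, 22 mm above the bench; bore 36 mm, 10 mm deep. z up
- screwdriver: screwdriver, 160 mm, lying, loose, to be left alone. Origin: its underside
- brush: brush, 160 mm, lying, loose, to be left alone. Origin: its underside
- tweezers: steel tweezers, 130 mm, lying, loose, to be left alone. Origin: its underside
- flux_jar: jar, 50 mm across, 45 mm high, loose, to be left alone. Origin: its underside
- cleaner: bottle, 54 mm across, 150 mm high, loose, to be left alone. Origin: its underside
- board: phone circuit board, 70 x 140 x 6 mm, loose, to be left alone. Origin: its underside
- screw_tray: divided screw tray, 90 x 120 x 25 mm, loose, to be left alone. Origin: its underside
There are look-alikes about, which are no part of the job. What is shaped like the plug_c but purple is not meant. Several things have the shape of the pad; the one meant has the colours described above.

How it is judged:
On the way, in this order (a step that is already met when the one before it is completed fails the run):
1. the plug from the pad is picked up (height (world z) of any of plug_a, plug_b, plug_c above 0.03 m), for 0.1 s.
2. it is pressed on the smallest pocket (over 1 N, within 5 mm of its centre), which does not take it (((horizontal distance between plug_a and gauge_hole0 below 0.005 m and z of plug_a in the frame of gauge_hole0 above -0.004 m and contact force between plug_a and gauge above 1 N) or (horizontal distance between plug_b and gauge_hole0 below 0.005 m and z of plug_b in the frame of gauge_hole0 above -0.004 m and contact force between plug_b and gauge above 1 N) or (horizontal distance between plug_c and gauge_hole0 below 0.005 m and z of plug_c in the frame of gauge_hole0 above -0.004 m and contact force between plug_c and gauge above 1 N))), for 0.05 s.
3. it is tried in the second pocket: pressed on it, or, if it is the 26 mm plug, entered at least 5 mm (((horizontal distance between plug_b and gauge_hole1 below 0.003 m and z of plug_b in the frame of gauge_hole1 below -0.005 m) or (horizontal distance between plug_a and gauge_hole1 below 0.005 m and z of plug_a in the frame of gauge_hole1 above -0.004 m and contact force between plug_a and gauge above 1 N) or (horizontal distance between plug_c and gauge_hole1 below 0.005 m and z of plug_c in the frame of gauge_hole1 above -0.004 m and contact force between plug_c and gauge above 1 N))), for 0.05 s.
4. the 26 mm plug is home in the second pocket and released; the 29 mm plug has entered the third; the 32 mm plug is pressed on the third (((horizontal distance between plug_b and gauge_hole1 below 0.002 m and z of plug_b in the frame of gauge_hole1 below -0.0085 m and angle between plug_b's own z axis and vertical below 0.08 rad and contact force between plug_b and the fingers below 0.1 N and linear speed of plug_b below 0.01 m/s) or (horizontal distance between plug_a and gauge_hole2 below 0.003 m and z of plug_a in the frame of gauge_hole2 below -0.005 m) or (horizontal distance between plug_c and gauge_hole2 below 0.005 m and z of plug_c in the frame of gauge_hole2 above -0.004 m and contact force between plug_c and gauge above 1 N))), for 0.05 s.
At the end, for the whole second after the job is handed in: The plug that stood on the pad is in the pocket 1 mm wider than its disc, its underside at least 8.5 mm below the mouth and within 2 mm of the pocket's axis, upright within 0.08 rad, released and at rest; the other two plugs are within 10 mm of where they stood, off the pad ((((horizontal distance between plug_a and gauge_hole2 below 0.002 m and z of plug_a in the frame of gauge_hole2 below -0.0085 m and angle between plug_a's own z axis and vertical below 0.08 rad and contact force between plug_a and the fingers below 0.1 N and linear speed of plug_a below 0.01 m/s) and distance of each of plug_b, plug_c from where it was at the start of the episode below 0.01 m and horizontal distance between each of plug_b, plug_c and pad above 0.05 m) or ((horizontal distance between plug_b and gauge_hole1 below 0.002 m and z of plug_b in the frame of gauge_hole1 below -0.0085 m and angle between plug_b's own z axis and vertical below 0.08 rad and contact force between plug_b and the fingers below 0.1 N and linear speed of plug_b below 0.01 m/s) and distance of each of plug_a, plug_c from where it was at the start of the episode below 0.01 m and horizontal distance between each of plug_a, plug_c and pad above 0.05 m) or ((horizontal distance between plug_c and gauge_hole3 below 0.002 m and z of plug_c in the frame of gauge_hole3 below -0.0085 m and angle between plug_c's own z axis and vertical below 0.08 rad and contact force between plug_c and the fingers below 0.1 N and linear speed of plug_c below 0.01 m/s) and distance of each of plug_a, plug_b from where it was at the start of the episode below 0.01 m and horizontal distance between each of plug_a, plug_b and pad above 0.05 m))); the robot touches nothing.
It fails at once if the gauge is pressed with more than 25 N (contact force between anything else and gauge above 25 N).
It fails at once if a plug goes more than 4 mm into a pocket that is too big for it ((horizontal distance between plug_a and gauge_hole3 below 0.008 m and z of plug_a in the frame of gauge_hole3 below -0.004 m) or (horizontal distance between plug_a and gauge_hole4 below 0.008 m and z of plug_a in the frame of gauge_hole4 below -0.004 m) or (horizontal distance between plug_b and gauge_hole2 below 0.008 m and z of plug_b in the frame of gauge_hole2 below -0.004 m) or (horizontal distance between plug_b and gauge_hole3 below 0.008 m and z of plug_b in the frame of gauge_hole3 below -0.004 m) or (horizontal distance between plug_b and gauge_hole4 below 0.008 m and z of plug_b in the frame of gauge_hole4 below -0.004 m) or (horizontal distance between plug_c and gauge_hole4 below 0.008 m and z of plug_c in the frame of gauge_hole4 below -0.004 m)).
It fails at once if a plug is dropped (falls free faster than 0.5 m/s) ((linear speed of plug_a above 0.5 m/s and contact force between plug_a and the fingers below 0.01 N) or (linear speed of plug_b above 0.5 m/s and contact force between plug_b and the fingers below 0.01 N) or (linear speed of plug_c above 0.5 m/s and contact force between plug_c and the fingers below 0.01 N)).
It fails at once if something else on the bench is moved by more than 20 mm (distance of any of screwdriver, brush, tweezers, flux_jar, cleaner, board, screw_tray from where it was at the start of the episode above 0.02 m).
It also fails if it takes over 67 s, if anything falls off the work surface, if the arm or the gripper's body presses on something with over 40 N, if the wrist force passes 120 N, or if a joint passes its speed limit or range.

ROBOT

A 6-joint arm with a two-finger parallel gripper is mounted at the origin on the work surface. World frame = base frame: x ahead of the robot, y to its left, z up, the work surface at z = 0. Lengths are in m, angles in rad, forces in N, time in s.
With the tool pointing down it reaches from about 0.4 to 0.825 m from the base axis. Payload 7 kg.
Tool frame: the origin (TCP) lies on the centre line of the jaws, within the pads' length; the fingertips stand 19 mm ahead of it and the grasp point (between the pads) is the TCP; z points along the fingers, y is the line along which they close (so a half turn about z gives the same grasp; the last joint's range is limited). The gripper opens to 88 mm and grips with 3 to 60 N. Pads are 19 mm wide; open, the fingers measure 130 mm over their backs; the gripper's body (78 mm by 193 mm) begins 47 mm behind the grasp point.
Start: joints at [-1.055, 0.359, 0.012, 0, -1.224, -0.288], TCP at [0.152, -0.658, 0.246] pointing down, gripper open.
Joint ranges: [-3.07, 3.07], [-1.43, 2.12], [-1.02, 1.25], [-3.03, 1.67], [-3.05, -0], [-3.03, 3.03]. Speed limits (rad/s): [2.39, 2.39, 3.01, 3.14, 3.14, 3.14].

INTERFACE

Orientations are given as [roll, pitch, yaw] about the fixed x, y, z axes, in that order (R = Rz(yaw) Ry(pitch) Rx(roll)).
In Python, from station import arm, imaging, models gives the robot as it stands.
- The arm moves only by the tool play_rows, never from a script. Its arguments are lists of equal length, an entry for each row: "travel": the shift along the tool's x, y, z in units of 25 mm (1.0 is 25 mm), a list of three; "twist": the turn about the tool's z in units of 0.15 rad (1.0 is 0.15 rad). A call has 1 to 8 rows; each row shifts and turns the commanded pose from where the row before left it, along the tool's axes as they then stand; what a row does not reach is not made up. A row lasts 1/8 s, in which the tool goes at most 62.5 mm and 10.7 degrees, less where a joint would pass 70% of its speed; a pose out of reach is approached as far as the arm can. A call with a number of a shift or a turn outside -1 to 1 is refused whole. A call with a gripper value outside its range is refused whole. "fingers" is the opening, from 0 (shut) to 1 (fully open), set as the call begins (left out, the last holds). The fingers move at their own pace and stop on an object; "newtons" is the grip in N (left out, the last holds). Time passes only in rows, so rows that do not move let the fingers close. It gives the time, the measured TCP pose, the force, the opening and the grip force at its end, in the units of the state.
- arm.get_state(): the state, without advancing time (a new reading comes with each control period).
- imaging.grab_frame(name): name is "side" or "top" or "wrist"; returns a dict with "pixels" (480x640x3 uint8, red, green, blue), "fx", "fy", "cx", "cy" (pixels), "R" (3x3) and "t" (3): a world point X has camera coordinates R X + t; the wrist camera has in their place "T_tool_cam" (4x4, takes a point from camera to tool coordinates, whose origin is the TCP and whose axes are the flange's). Camera axes: x right, y down, z forward; pixel columns grow to the right and rows downward; lengths in m; the calibration is good to about 2 mm. A picture is of the moment at which its call begins: read the wrist's pose just before it. There is no depth.
- arm.job_done(): hands the job in; it is judged then, once.
Trained networks look in the newest picture that a camera, given by its name, has taken for a name from the list of things; names that differ only in an ending like _2 or _b are one class to them, and where a whole thing is asked for, a point or a joint stands for the part that bears it (a point fixed in the world has none). Each returns a list of dicts, best first, with "confidence" (0 to 1); they miss things now and then, are a little off and sometimes report something else, mostly with a low value. They report only what shows in the picture. A call takes as long as a camera call. They do not tell look-alikes from the thing itself.
- models.boxes_of(name, camera): "extent" ([centre column, centre row, width, height] in pixels, round what is visible of it).
- models.silhouettes(name, camera): "pixels" (480x640 bool, what is visible of it) and "extent" ([centre column, centre row, width, height] in pixels, round what is visible of it).
The state is a dict: "t": time; "q": joint angles; "qd": joint speeds; "joint_efforts": joint torques, N m; "eef_pos": TCP position; "ee_rot": TCP orientation; "force": force on the tool from outside, world axes, zero at the start; "moment": the same for the moment, N m; "width": finger opening in m; "gripper_force": force on a finger pad.
Only numpy, scipy, OpenCV 4.12 (cv2) and the standard library are available. Lean on these libraries where they do the work, as an engineer would, in place of code of your own. Each camera call takes 0.05 s, during which the arm holds its last target. There are 200 camera calls.

## Working session

There is one attempt and no reset: what is moved stays moved. The work goes in short steps, Python scripts to look and compute and a tool call to move; the robot and the scene stay as the last step left them, time stands still between calls to the robot, and variables do not carry over. Pictures are saved under pics/ and viewed, at most 10 in all, crops included, and the job is handed in when it is done.

Besides the shell and the picture viewer there is one more tool, called after "Call:" by a JSON object that holds its "name" and its "arguments", one argument or row to a line. play_rows: Moves the arm, as the interface text tells. Shifts and turns lie within -1 to 1; 1 stands for 25 mm of shift or 0.15 rad of turn. Its arguments: {"type":"object","properties":{"travel":{"type":"array","items":{"type":"array","items":{"type":"number"}}},"twist":{"type":"array","items":{"type":"number"}},"fingers":{"type":"number"},"newtons":{"type":"number"}},"required":["travel","twist"]}

```bash
ls; mkdir -p pics
python3 - <<'E'
from station import arm, imaging, models
import cv2
s=arm.get_state(); print({k:(s[k]) for k in('t','eef_pos','ee_rot','force','width','q')})
for c in("top","side"):
    f=imaging.grab_frame(c); cv2.imwrite(f"pics/{c}0.png",f["pixels"][...,::-1])
    print(c,f["fx"],f["cx"],f["cy"],f["R"],f["t"])
    for n in("plug_a","pad","gauge","strip"):
        print(n,[([round(float(v)) for v in d["extent"]],round(float(d["confidence"]),2)) for d in models.boxes_of(n,c)])
f=imaging.grab_frame("wrist");print(f["T_tool_cam"],f["fx"],f["cx"],f["cy"])
E
```

```text
pics
{'t': 0.0, 'eef_pos': array([ 0.15229188, -0.65711188,  0.24460868]), 'ee_rot': array([ 3.13989914e+00, -1.65148776e-04, -2.91393678e+00]), 'force': array([ 0.68937584, -0.50069958,  0.4889498 ]), 'width': 0.08774320924938415, 'q': array([-1.05491196e+00,  3.59396263e-01,  1.10378825e-02, -3.43488555e-04,
       -1.22410856e+00, -2.88111649e-01])}
top 579.3453384808422 323.66208317129036 234.4533730763499 [[ 0.00791965 -0.99993978 -0.00759738]
 [-0.99752626 -0.00736939 -0.06990749]
 [ 0.06984729  0.00813223 -0.99752455]] [-0.05377623  0.59877493  1.34605939]
plug_a [([446, 298, 14, 16], 0.58), ([443, 262, 15, 14], 0.56), ([428, 226, 14, 13], 0.46)]
pad [([174, 261, 45, 48], 0.93), ([177, 327, 38, 40], 0.74), ([307, 258, 98, 58], 0.7)]
gauge [([307, 259, 105, 61], 0.58)]
strip [([445, 280, 28, 65], 0.56)]
side 533.9933546984687 324.0757548844547 232.74092049143738 [[ 0.99509187 -0.09815393  0.01256858]
 [-0.06538553 -0.74752518 -0.66100744]
 [ 0.07427581  0.65694133 -0.75027408]] [-0.58350312  0.01871028  1.15076777]
plug_a [([318, 355, 22, 23], 0.53), ([359, 338, 18, 26], 0.5)]
pad [([294, 138, 39, 24], 0.72), ([233, 142, 36, 27], 0.6), ([316, 356, 23, 22], 0.54)]
gauge [([270, 363, 19, 23], 0.71), ([317, 355, 20, 22], 0.69), ([308, 224, 53, 82], 0.68), ([339, 442, 101, 31], 0.35)]
strip [([291, 364, 88, 37], 0.56)]
[[-2.32831450e-04 -9.66002435e-01 -2.58532861e-01  7.07312459e-02]
 [ 9.99999853e-01 -3.51703097e-04  4.13543686e-04  1.06996389e-03]
 [-4.90411016e-04 -2.58532727e-01  9.66002375e-01 -1.39899678e-01]
 [ 0.00000000e+00  0.00000000e+00  0.00000000e+00  1.00000000e+00]] 412.8304083858555 316.25136324487005 239.2389257148012
```

View pics/top0.png

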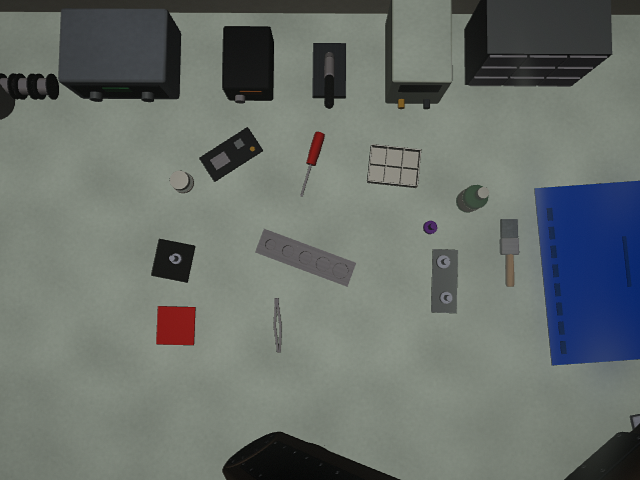

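View pics/side0.png

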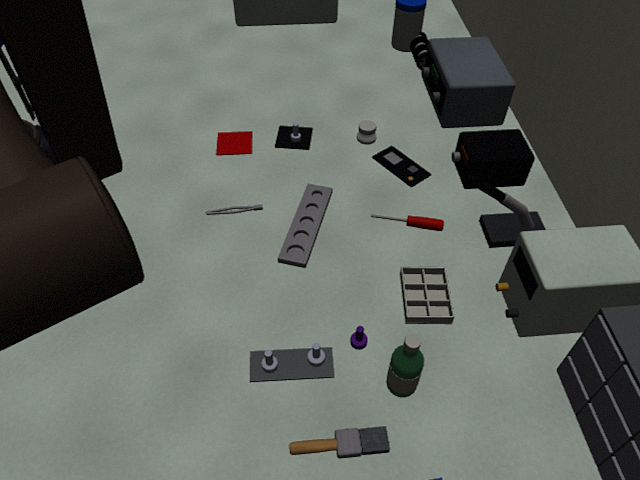

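Top view: the plug meant stands on the black pad at about (175,258). It could be confused with the spares on the grey strip at (443,262) and (446,298), and the purple look-alike at (430,227). The red square at (177,327) is not the pad. The gauge runs from (265,243), the smallest pocket, to (343,270).

```bash
cat > h.py <<'E'
import numpy as np, cv2
from scipy.spatial.transform import Rotation as Rn
from station import arm, imaging, models
def cam(name):
    """K-parameters with world->camera R,t for a fresh frame"""
    s=arm.get_state(); f=imaging.grab_frame(name)
    if name=="wrist":
        T=np.eye(4); T[:3,:3]=Rn.from_euler("xyz",s["ee_rot"]).as_matrix(); T[:3,3]=s["eef_pos"]
        W=np.linalg.inv(T@f["T_tool_cam"]); f["R"],f["t"]=W[:3,:3],W[:3,3]
    f["s"]=s; return f
def ray(f,u,v):
    d=f["R"].T@np.array([(u-f["cx"])/f["fx"],(v-f["cy"])/f["fy"],1]); return -f["R"].T@f["t"],d/np.linalg.norm(d)
def at_z(f,u,v,z):
    o,d=ray(f,u,v); return o+d*(z-o[2])/d[2]
def proj(f,X):
    p=f["R"]@np.asarray(X)+f["t"]; return np.array([f["fx"]*p[0]/p[2]+f["cx"],f["fy"]*p[1]/p[2]+f["cy"]])
def tri(rays):
    A=np.zeros((3,3));b=np.zeros(3)
    for o,d in rays:
        P=np.eye(3)-np.outer(d,d);A+=P;b+=P@o
    X=np.linalg.solve(A,b); return X,[np.linalg.norm((np.eye(3)-np.outer(d,d))@(X-o)) for o,d in rays]
def rows(s,target,yaw=None):
    """tool-frame shift in units of 25 mm, twist in 0.15 rad, to reach target"""
    R=Rn.from_euler("xyz",s["ee_rot"]).as_matrix(); return R.T@(np.asarray(target)-s["eef_pos"])/0.025
E
python3 - <<'E'
from h import *
np.set_printoptions(precision=4,suppress=True)
t=cam("top")
for n,u,v,z in [("plugtop",175.5,258,.052),("pad",174,261,.004),("g0",265,243,.022),("g4",343,270,.022),("sp1",443,262,.05),("sp2",446,298,.05)]:
    print(n,at_z(t,u,v,z))
s=cam("side")
print("tri plug",tri([ray(t,175.5,258),ray(s,295,128)]), at_z(s,295,128,.052))
print(at_z(s,317,192,.022),at_z(s,296,252,.022))
st=arm.get_state();print(rows(st,[.56,.30,.30]),Rn.from_euler("xyz",st["ee_rot"]).as_matrix())
E
```

```text
plugtop [0.5401 0.2914 0.052 ]
pad [0.5342 0.3074 0.004 ]
g0 [0.5779 0.0889 0.022 ]
g4 [ 0.5158 -0.0952  0.022 ]
sp1 [ 0.5357 -0.3241  0.05  ]
sp2 [ 0.4535 -0.3304  0.05  ]
tri plug (array([0.5406, 0.2935, 0.0437]), [np.float64(0.00026760346754101534), np.float64(0.00026760346754102455)]) [0.5404 0.2828 0.052 ]
[0.5777 0.0806 0.022 ] [ 0.5182 -0.0934  0.022 ]
[-24.5331  33.6297  -2.1774] [[-0.9742 -0.2259  0.    ]
 [-0.2259  0.9742  0.    ]
 [-0.      0.     -1.    ]]
```

Call:
{"name": "play_rows", "arguments": {
  "travel": [
    [-1,0.8,0],
    [-1,0.8,0],
    [-1,0.8,0],
    [-1,0.8,0],
    [-1,0.8,0],
    [-1,0.8,0],
    [-1,0.8,0],
    [-1,0.8,0]
  ],
  "twist": [0,0,0,0,0,0,0,0],
  "fingers": 1
}}

```text
t: 1.65
eef_pos: [0.3117, -0.4557, 0.2458]
ee_rot: [-3.141, 0.0, -2.914]
force: [0.3, -0.6, 0.0]
width: 0.0873
gripper_force: 0.0
```

Call:
{"name": "play_rows", "arguments": {
  "travel": [
    [-1,0.8,0],
    [-1,0.8,0],
    [-1,0.8,0],
    [-1,0.8,0],
    [-1,0.8,0],
    [-1,0.8,0],
    [-1,0.8,0],
    [-0.8,0.8,0]
  ],
  "twist": [0,0,0,0,0,0,0,0]
}}

```text
t: 2.65
eef_pos: [0.4657, -0.2557, 0.2457]
ee_rot: [-3.141, 0.0, -2.914]
force: [0.7, 0.3, 0.2]
width: 0.0875
gripper_force: 0.0
```

Call:
{"name": "play_rows", "arguments": {
  "travel": [
    [-0.6,1,0.1],
    [-0.6,1,0.1],
    [-0.6,1,0.1],
    [-0.6,1,0.1],
    [-0.6,1,0.1],
    [-0.6,1,0.1],
    [-0.6,1,0.1],
    [-0.6,1,0.1]
  ],
  "twist": [0,0,0,0,0,0,0,0]
}}

```text
t: 3.65
eef_pos: [0.5369, -0.0337, 0.2257]
ee_rot: [3.142, 0.001, -2.914]
force: [0.6, 0.8, -1.1]
width: 0.0876
gripper_force: 0.0
```

Run:
```python
from h import *
import pickle
np.set_printoptions(precision=4,suppress=True)
f=cam("wrist"); print(f["s"]["eef_pos"],f["s"]["ee_rot"])
pickle.dump(f,open("g1.pkl","wb")); cv2.imwrite("pics/g1.png",f["pixels"][...,::-1])
for n in ("gauge","gauge_hole0"): print(n,[(np.round(d["extent"]),round(float(d["confidence"]),2)) for d in models.boxes_of(n,"wrist")])
```

```text
[ 0.5369 -0.0337  0.2257] [ 3.1416  0.0005 -2.9137]
gauge [(array([341., 221., 261., 191.]), 0.6)]
gauge_hole0 [(array([343., 220., 267., 191.]), 0.64), (array([638., 266.,   4.,   8.]), 0.28)]
```

View pics/g1.png

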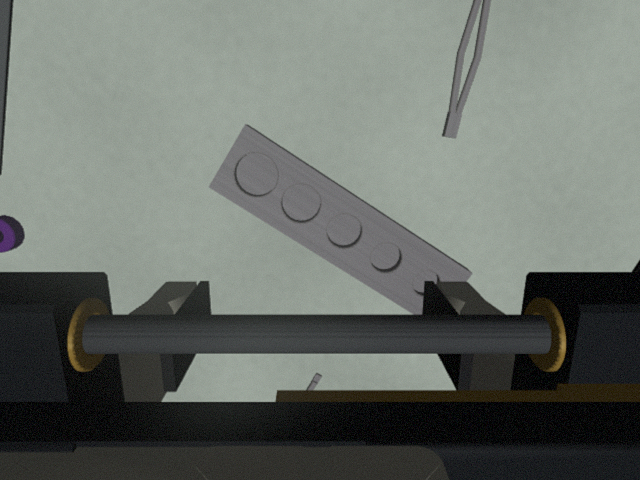

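The wrist view shows the gauge with pockets 4 to 0 from (257,174) to (427,284). The last one is half hidden by the finger, so I'm moving outward for a second view.

Call:
{"name": "play_rows", "arguments": {
  "travel": [
    [-0.8,0.6,0],
    [-0.8,0.6,0],
    [-0.8,0.6,0],
    [-0.8,0.6,0]
  ],
  "twist": [0,0,0,0]
}}

```text
t: 4.3
eef_pos: [0.6023, 0.0432, 0.2254]
ee_rot: [-3.142, -0.0, -2.914]
force: [0.5, 0.0, 0.5]
width: 0.0876
gripper_force: 0.0
```

```bash
cat > gz.py <<'E'
from h import *
import pickle
np.set_printoptions(precision=4,suppress=True)
f2=cam("wrist"); pickle.dump(f2,open("g2.pkl","wb")); f1=pickle.load(open("g1.pkl","rb"))
print(f2["s"]["eef_pos"])
im=f2["pixels"][...,::-1].copy()
# expected hole centres from coarse top view
G0=np.array([.5779,.0889,.022]);G4=np.array([.5158,-.0952,.022]); 
for f in(f1,f2):
    g=cv2.cvtColor(f["pixels"],cv2.COLOR_RGB2GRAY)
    g=cv2.GaussianBlur(g,(5,5),1)
    c=cv2.HoughCircles(g,cv2.HOUGH_GRADIENT_ALT,1,15,param1=80,param2=0.6,minRadius=8,maxRadius=35)
    if c is not None:
        for u,v,r in sorted(c[0].tolist()): print(round(u,1),round(v,1),round(r,1),at_z(f,u,v,.022))
    print()
    print([proj(f,G0+(G4-G0)*i/4) for i in range(5)])
cv2.imwrite("pics/g2.png",im)
E
python3 gz.py
```

```text
[0.6023 0.0432 0.2254]
3.0 236.0 17.3 [ 0.6154 -0.2906  0.022 ]
100.0 340.0 16.3 [ 0.6961 -0.2002  0.022 ]
124.0 303.0 14.0 [ 0.6542 -0.1826  0.022 ]
257.0 172.0 21.8 [ 0.5125 -0.0883  0.022 ]
301.0 202.0 19.1 [ 0.5288 -0.0475  0.022 ]
343.0 228.0 17.4 [ 0.5426 -0.0076  0.022 ]
386.0 256.0 14.7 [0.5585 0.0349 0.022 ]
484.0 322.0 14.7 [0.599  0.1388 0.022 ]
508.0 305.0 14.9 [0.5782 0.1543 0.022 ]
543.0 311.0 18.4 [0.5766 0.1872 0.022 ]

[array([438.5624, 289.3509]), array([393.5577, 262.1062]), array([346.87  , 233.8426]), array([298.4028, 204.5018]), array([248.0525, 174.021 ])]
89.0 353.0 19.2 [ 0.7768 -0.1319  0.022 ]
95.0 322.0 21.6 [ 0.7438 -0.1293  0.022 ]
176.0 67.0 23.6 [ 0.5126 -0.0878  0.022 ]
214.0 369.0 13.9 [ 0.7672 -0.016   0.022 ]
225.0 101.0 21.1 [ 0.5287 -0.0466  0.022 ]
232.0 137.0 16.1 [ 0.5547 -0.0364  0.022 ]
272.0 133.0 19.0 [ 0.5443 -0.0056  0.022 ]
317.0 163.0 16.6 [0.5594 0.0351 0.022 ]
361.0 192.0 14.1 [0.5743 0.0763 0.022 ]
455.0 307.0 28.4 [0.6559 0.1851 0.022 ]
541.0 312.0 16.4 [0.643  0.2623 0.022 ]
546.0 347.0 20.3 [0.6752 0.2796 0.022 ]
626.0 213.0 14.0 [0.541  0.2994 0.022 ]

[array([374.4421, 199.4884]), array([325.362 , 168.7815]), array([274.3355, 136.8568]), array([221.2445, 103.6405]), array([165.9611,  69.0525])]
```

View pics/g2.png

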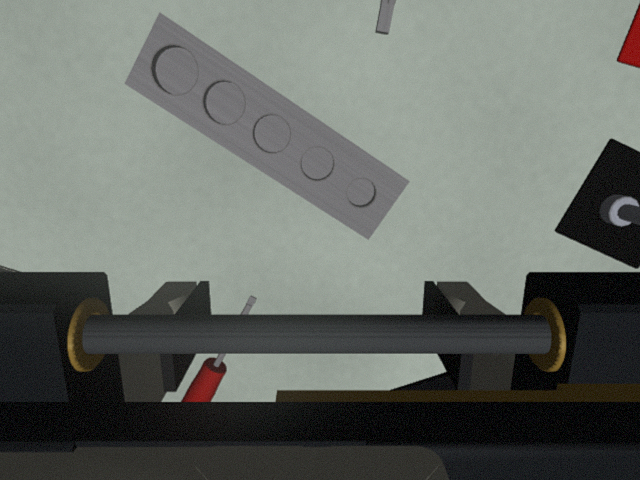

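Second view: all five pockets show clear circles at (176,67), (225,101), (272,133), (317,163) and (361,192). On the z=22 mm plane both views agree within 2 mm, and the spacing comes out at 44 mm. Next, the plug.

Call:
{"name": "play_rows", "arguments": {
  "travel": [
    [-0.15,1,0.1],
    [-0.15,1,0.1],
    [-0.15,1,0.1],
    [-0.15,1,0.1],
    [-0.15,1,0.1],
    [-0.15,1,0.1],
    [-0.15,1,0.1],
    [-0.15,1,0.1]
  ],
  "twist": [0,0,0,0,0,0,0,0]
}}

```text
t: 5.35
eef_pos: [0.5851, 0.2451, 0.2053]
ee_rot: [-3.142, -0.0, -2.914]
force: [0.7, 1.1, 0.2]
width: 0.088
gripper_force: 0.0
```

```bash
cat > pv.py <<'E'
from h import *
import pickle,sys
np.set_printoptions(precision=4,suppress=True)
f=cam("wrist"); pickle.dump(f,open(sys.argv[1]+".pkl","wb"))
print(f["s"]["eef_pos"])
for n in("plug_a","pad"):print(n,[(np.round(d["extent"],1),round(float(d["confidence"]),2)) for d in models.silhouettes(n,"wrist")])
u,v=proj(f,[.541,.293,.03]).astype(int); print(u,v)
u=min(max(u,100),540); v=min(max(v,75),405)
cv2.imwrite(f"pics/{sys.argv[1]}.png",cv2.resize(f["pixels"][v-75:v+75,u-100:u+100,::-1],None,fx=4,fy=4,interpolation=cv2.INTER_CUBIC)); print("crop origin",u-100,v-75)
E
python3 pv.py p1
```

```text
[0.5851 0.2451 0.2053]
plug_a [(array([395. , 179.4,  32.4,  33.8]), 0.6)]
pad [(array([409.3, 172.3, 143. , 145.5]), 0.88), (array([440. ,  23.3, 126.7,  46.6]), 0.76)]
388 181
crop origin 288 106
```

Call:
{"name": "play_rows", "arguments": {
  "travel": [
    [-0.3,0.5,1],
    [-0.3,0.5,1],
    [0,0,0]
  ],
  "twist": [0,0,0]
}}

```text
t: 5.88
eef_pos: [0.5932, 0.2709, 0.1534]
ee_rot: [-3.14, -0.004, -2.914]
force: [-0.6, 0.2, 0.1]
width: 0.0877
gripper_force: 0.0
```

```bash
python3 pv.py p2
```

```text
[0.5932 0.2709 0.1534]
plug_a [(array([374.5, 169.9,  37.3,  42.5]), 0.7)]
pad [(array([473.2,   4.8,  35.2,   9.7]), 0.63)]
367 170
crop origin 267 95
```

View pics/p2.png

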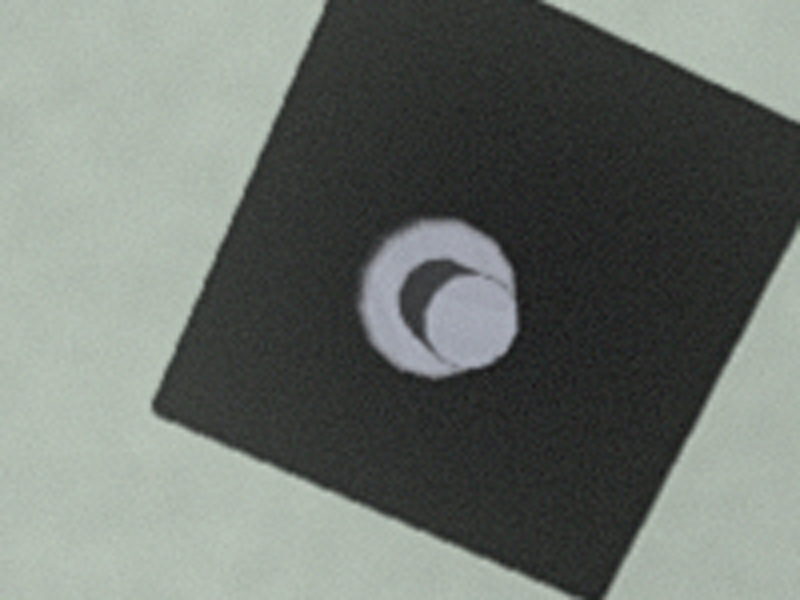

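The crop confirms silver plug on the black pad. Its stem top is centred at crop (472,322) and its disc at (438,298), with a diameter of about 159 crop px.

```bash
cat > fit.py <<'E'
from h import *
import pickle
from scipy.optimize import least_squares
np.set_printoptions(precision=4,suppress=True)
fs=[pickle.load(open(p+".pkl","rb")) for p in("p1","p2")]
f=fs[1]
S=at_z(f,385,175.5,.052); D=at_z(f,376.6,169.6,.0175)
print("stem top",S,"disc",D)
dep=lambda X:(f["R"]@X+f["t"])[2]
print("stem dia mm",23.3*dep(S)/f["fx"]*1e3,"disc dia",39.6*dep(D)/f["fx"]*1e3)
# silhouette fit of bright plug pixels in both views: centre x,y, base z, disc radius
ms=[]
for f in fs:
    hsv=cv2.cvtColor(f["pixels"],cv2.COLOR_RGB2GRAY); u,v=proj(f,[.541,.293,.03]).astype(int)
    m=np.zeros(hsv.shape,np.uint8); m[v-35:v+35,u-35:u+35]=hsv[v-35:v+35,u-35:u+35]>95
    n,l,st,_=cv2.connectedComponentsWithStats(m); c=1+np.argmax(st[1:,4]); m=(l==c).astype(np.uint8)
    cn=max(cv2.findContours(m,cv2.RETR_EXTERNAL,cv2.CHAIN_APPROX_NONE)[0],key=len); m=cv2.drawContours(np.zeros_like(m),[cn],-1,1,-1)
    hull=cv2.convexHull(cn)[:,0].astype(float); ms.append(hull); print(st[c])
a=np.linspace(0,2*np.pi,120,endpoint=False)
def model(f,p):
    x,y,z0,r=p; P=[]
    for rr,z in((r,.001),(r,.013),(r-.001,.014),(.007,.048)):
        P+= [proj(f,[x+rr*np.cos(t),y+rr*np.sin(t),z0+z]) for t in a]
    return cv2.convexHull(np.float32(P))
def res(p):
    return np.concatenate([[-cv2.pointPolygonTest(model(f,p),tuple(map(float,h)),True)+.5 for h in H] for f,H in zip(fs,ms)])
for r0 in(.013,.0145,.016):
    q=least_squares(lambda p:np.r_[res([p[0],p[1],p[2],r0])],[.541,.293,.004],x_scale=.001,diff_step=1e-3); print(r0,q.x,q.cost)
E
python3 fit.py
```

```text
stem top [0.5403 0.3007 0.052 ] disc [0.5401 0.3006 0.0175]
stem dia mm 13.544135830402043 disc dia 26.21288321565437
[379 164  35  33 745]
[ 357  150   39   40 1076]
0.013 [ 0.5406  0.302  -0.0019] 10.370932937970819
0.0145 [ 0.5423  0.3065 -0.0232] 28.449432591894
0.016 [ 0.544   0.3113 -0.0477] 82.34006673681053
```

Call:
{"name": "play_rows", "arguments": {
  "travel": [
    [0.9,0.82,0],
    [0.89,0.82,0],
    [0,0,1],
    [0,0,1],
    [0,0,0]
  ],
  "twist": [0,0,0,0,0]
}}

```text
t: 6.65
eef_pos: [0.5407, 0.3002, 0.1052]
ee_rot: [-3.141, -0.001, -2.914]
force: [0.4, -0.8, 0.5]
width: 0.0873
gripper_force: 0.0
```

Call:
{"name": "play_rows", "arguments": {
  "travel": [
    [0,0,0.8],
    [0,0,0.8],
    [0,0,0.8],
    [0,0,0.1],
    [0,0,0]
  ],
  "twist": [0,0,0,0,0]
}}

```text
t: 7.28
eef_pos: [0.542, 0.3014, 0.0445]
ee_rot: [3.141, 0.002, -2.914]
force: [-0.1, -0.4, -0.0]
width: 0.0879
gripper_force: 0.0
```

Call:
{"name": "play_rows", "arguments": {
  "travel": [
    [0,0,0],
    [0,0,0],
    [0,0,0],
    [0,0,0],
    [0,0,0],
    [0,0,0]
  ],
  "twist": [0,0,0,0,0,0],
  "fingers": 0,
  "newtons": 25
}}

```text
t: 8.02
eef_pos: [0.5412, 0.301, 0.043]
ee_rot: [-3.141, -0.0, -2.914]
force: [0.5, -0.1, 0.3]
width: 0.0329
gripper_force: 0.0
```

Call:
{"name": "play_rows", "arguments": {
  "travel": [
    [0,0,0],
    [0,0,0],
    [0,0,0],
    [0,0,0],
    [0,0,0]
  ],
  "twist": [0,0,0,0,0]
}}

```text
t: 8.65
eef_pos: [0.5412, 0.301, 0.043]
ee_rot: [-3.142, -0.0, -2.914]
force: [0.3, -0.0, -0.6]
width: 0.0131
gripper_force: 25.0
```

Call:
{"name": "play_rows", "arguments": {
  "travel": [
    [0,0,-0.4],
    [0,0,-1],
    [0,0,-1],
    [0,0,-1],
    [0,-0.8,-1],
    [0,-1,0],
    [0,-1,0],
    [0,-1,0]
  ],
  "twist": [0,0,0,0,0,0,0,0]
}}

```text
t: 9.65
eef_pos: [0.5625, 0.207, 0.1528]
ee_rot: [-3.142, -0.001, -2.914]
force: [0.1, 0.4, -0.7]
width: 0.0131
gripper_force: 25.0
```

Call:
{"name": "play_rows", "arguments": {
  "travel": [
    [0,-1,0],
    [0,-1,0],
    [0,-1,0],
    [0,-1,0],
    [0,-1,0],
    [0,-1,0],
    [0,-0.7,0],
    [0,0,0]
  ],
  "twist": [0,0,0,0,0,0,0,0]
}}

```text
t: 10.65
eef_pos: [0.6004, 0.0439, 0.1527]
ee_rot: [-3.142, -0.001, -2.916]
force: [-0.1, -0.3, 0.1]
width: 0.0134
gripper_force: 25.0
```

```bash
cat > gz3.py <<'E'
from h import *
import pickle
np.set_printoptions(precision=4,suppress=True)
f3=cam("wrist"); pickle.dump(f3,open("g3.pkl","wb")); print(f3["s"]["eef_pos"],f3["s"]["width"],f3["s"]["gripper_force"])
f=f3
g=cv2.GaussianBlur(cv2.cvtColor(f["pixels"],cv2.COLOR_RGB2GRAY),(5,5),1)
c=cv2.HoughCircles(g,cv2.HOUGH_GRADIENT_ALT,1,15,param1=80,param2=0.6,minRadius=8,maxRadius=40)
for u,v,r in sorted(c[0].tolist()):
    if v<280: print(round(u,1),round(v,1),round(r,1),at_z(f,u,v,.022))
cv2.imwrite("pics/g3.png",f["pixels"][...,::-1])
E
python3 gz3.py
```

```text
[0.6004 0.0439 0.1527] 0.013400167954797355 24.997829496860504
134.0 52.0 25.9 [ 0.512  -0.0883  0.022 ]
134.0 52.0 33.9 [ 0.512  -0.0883  0.022 ]
200.0 95.0 27.2 [ 0.5275 -0.0456  0.022 ]
259.0 137.0 23.8 [ 0.5442 -0.0051  0.022 ]
315.0 175.0 20.8 [0.5596 0.035  0.022 ]
370.0 212.0 17.6 [0.5753 0.0762 0.022 ]
379.0 243.0 20.2 [0.5947 0.0877 0.022 ]
```

View pics/g3.png

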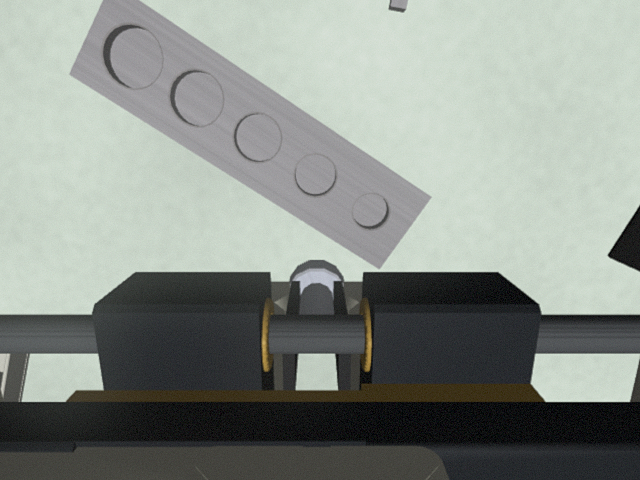

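The five pockets are visible again, with pocket 0 at (370,212) and pocket 1 at (315,175), and they agree with the earlier view to 0.5 mm. The plug is held upright at (317,275). Next is pocket 0.

Call:
{"name": "play_rows", "arguments": {
  "travel": [
    [0.32,0.75,0],
    [0.33,0.75,0],
    [0,0,1],
    [0,0,1],
    [0,0,0.8],
    [0,0,0.4],
    [0,0,0],
    [0,0,0]
  ],
  "twist": [0,0,0,0,0,0,0,0]
}}

```text
t: 11.7
eef_pos: [0.5766, 0.0787, 0.0739]
ee_rot: [3.141, 0.001, -2.913]
force: [0.3, 0.4, -0.0]
width: 0.0135
gripper_force: 25.0
```

Call:
{"name": "play_rows", "arguments": {
  "travel": [
    [0.04,-0.07,0],
    [0,0,0.2],
    [0,0,0.2],
    [0,0,0],
    [0,0,0]
  ],
  "twist": [0,0,0,0,0]
}}

```text
t: 12.32
eef_pos: [0.5757, 0.0762, 0.0629]
ee_rot: [-3.141, -0.0, -2.914]
force: [0.6, 0.4, -0.6]
width: 0.0134
gripper_force: 25.0
```

Call:
{"name": "play_rows", "arguments": {
  "travel": [
    [0,0,0.04],
    [0,0,0.04],
    [0,0,0.04],
    [0,0,0]
  ],
  "twist": [0,0,0,0]
}}

```text
t: 12.82
eef_pos: [0.5758, 0.0763, 0.0603]
ee_rot: [-3.142, 0.0, -2.914]
force: [-0.4, -0.1, 2.5]
width: 0.0133
gripper_force: 25.0
```

Call:
{"name": "play_rows", "arguments": {
  "travel": [
    [0,0,0.04],
    [0,0,0.02],
    [0,0,0],
    [0,0,0]
  ],
  "twist": [0,0,0,0]
}}

```text
t: 13.32
eef_pos: [0.5759, 0.0763, 0.0591]
ee_rot: [-3.142, 0.001, -2.914]
force: [-1.4, -0.6, 6.4]
width: 0.0131
gripper_force: 25.0
```

Pocket 0 refuses it: 6.4 N at the surface with no entry. Next is pocket 1.

Call:
{"name": "play_rows", "arguments": {
  "travel": [
    [0,0,-0.2],
    [0,0,-0.24],
    [0.49,-0.72,0],
    [0.48,-0.71,0],
    [0,0,0],
    [0,0,0.2],
    [0,0,0],
    [0,0,0]
  ],
  "twist": [0,0,0,0,0,0,0,0]
}}

```text
t: 14.32
eef_pos: [0.5601, 0.0362, 0.0643]
ee_rot: [-3.142, -0.0, -2.913]
force: [0.4, -0.3, -0.2]
width: 0.0133
gripper_force: 25.0
```

Call:
{"name": "play_rows", "arguments": {
  "travel": [
    [0,0,0.1],
    [0,0,0.06],
    [0,0,0.04],
    [0,0,0],
    [0,0,0]
  ],
  "twist": [0,0,0,0,0]
}}

```text
t: 14.95
eef_pos: [0.5602, 0.036, 0.0598]
ee_rot: [3.142, 0.0, -2.914]
force: [-1.5, 1.0, 3.1]
width: 0.0133
gripper_force: 25.0
```

Call:
{"name": "play_rows", "arguments": {
  "travel": [
    [0.02,0.02,0],
    [0.02,0.02,0],
    [0,0,0.02],
    [0,0,0]
  ],
  "twist": [0,0,0,0]
}}

```text
t: 15.45
eef_pos: [0.5594, 0.0367, 0.0594]
ee_rot: [-3.141, 0.001, -2.914]
force: [1.2, -1.2, 5.3]
width: 0.0134
gripper_force: 25.0
```

Pocket 1 hasn't taken it yet, so I need to know whether it's off centre or simply larger. I'll overlay the candidate diameters on the earlier pictures.

Run:
```python
from h import *
import pickle
out=[]
a=np.linspace(0,2*np.pi,200)
for nm,k in(("p2",8),("g3",6)):
    f=pickle.load(open(nm+".pkl","rb")); s=f["s"]
    if nm=="p2": base=np.array([.5403,.3007,.004])
    else: base=s["eef_pos"]+np.array([-.001,-.0003,-.039])
    for draw in(0,1):
        c=proj(f,base+[0,0,.013]).astype(int); w=200//k*1; w=400//(2*k)
        u0,v0=c[0]-w,c[1]-w
        im=cv2.resize(f["pixels"][v0:v0+2*w,u0:u0+2*w,::-1],(400,300*0+400),interpolation=cv2.INTER_CUBIC); sc=400/(2*w)
        im=cv2.convertScaleAbs(im,alpha=1.6,beta=15)
        if draw:
            for D,col in((26,(0,0,255)),(29,(0,255,0)),(32,(255,0,0))):
                for z in(.001,.013):
                    P=np.array([(proj(f,base+[D/2e3*np.cos(t),D/2e3*np.sin(t),z])-[u0,v0]+.5)*sc for t in a])
                    cv2.polylines(im,[P.astype(np.int32)],True,col,1)
            P=np.array([(proj(f,base+[.007*np.cos(t),.007*np.sin(t),.048])-[u0,v0]+.5)*sc for t in a]);cv2.polylines(im,[P.astype(np.int32)],True,(0,255,255),1)
        out.append(im[:300] if nm=="g3" else im[50:350])
cv2.imwrite("pics/ov.png",np.vstack([np.hstack(out[:2]),np.hstack(out[2:])]))
```

```text
(no output)
```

View pics/ov.png

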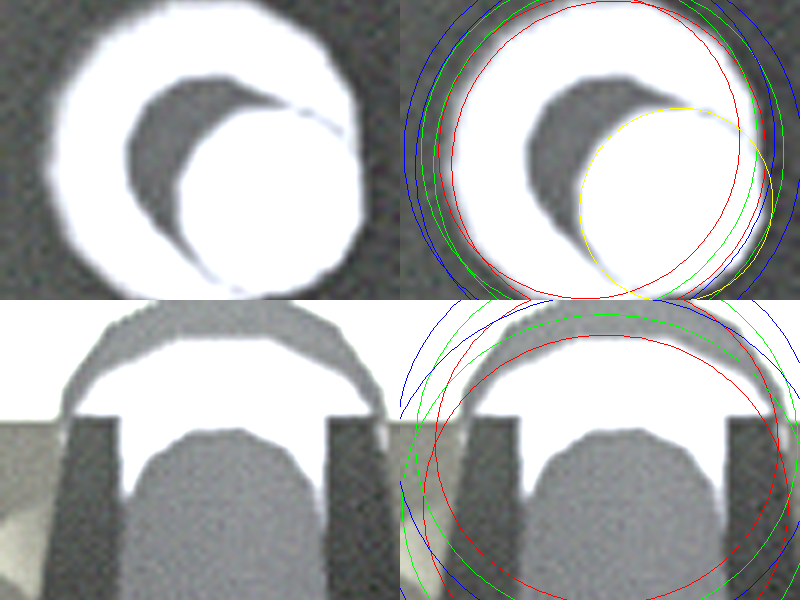

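The outline matches the 26 mm circle (red) on the pad. In the hand, the plug sits about 1 mm off in tool y compared with the calibration, so pocket 1 is only misaligned. I'll fit the in-hand offset.

Run:
```python
from h import *
import pickle
from scipy.optimize import least_squares
f=pickle.load(open("g3.pkl","rb")); s=f["s"]; Rt=Rn.from_euler("xyz",s["ee_rot"]).as_matrix()
g=cv2.GaussianBlur(cv2.cvtColor(f["pixels"],cv2.COLOR_RGB2GRAY),(3,3),0).astype(float)
# outer boundary: scan down each column from row 245 to first half-way drop below the bench brightness
pts=[]
for u in range(294,341):
    col=g[245:275,u]; b=col[:6].mean(); d=g[262:275,u].min(); th=(b+d)/2
    k=np.argmax(col<th)
    if k>0: pts.append((u,245+k-1+(col[k-1]-th)/(col[k-1]-col[k])))
pts=np.array(pts); print(len(pts),pts[::6].round(1).tolist())
a=np.linspace(0,2*np.pi,240,endpoint=False)
def hull(p,r):
    P=[]
    for rr,z in((r-.001,0),(r,.001),(r,.013)):
        P+=[proj(f,s["eef_pos"]+Rt@np.array([p[0]+rr*np.cos(t),p[1]+rr*np.sin(t),.039-z])) for t in a]
    return cv2.convexHull(np.float32(P))
for r in(.013,.0145,.016):
    q=least_squares(lambda p:[cv2.pointPolygonTest(hull(p,r),(float(u),float(v)),True) for u,v in pts],[0,0],x_scale=.001,diff_step=1e-2,method="lm" if 0 else "trf",bounds=([-.01,-.01],[.01,.01])) if 0 else least_squares(lambda p:[cv2.pointPolygonTest(hull(np.array(p)/1e3,r),(float(u),float(v)),True) for u,v in pts],[.1,.1],diff_step=.05)
    print(r,"tool x,y offset mm",q.x,"rms px",np.sqrt(2*q.cost/len(pts)))
```

```text
47 [[294.0, 270.1], [300.0, 264.0], [306.0, 261.0], [312.0, 259.4], [318.0, 259.4], [324.0, 259.8], [330.0, 262.8], [336.0, 266.6]]
0.013 tool x,y offset mm [0.78573448 1.08723356] rms px 0.2462189838913137
0.0145 tool x,y offset mm [-0.88935383  1.00895441] rms px 0.5496923192457324
0.016 tool x,y offset mm [-2.5351835   0.93128597] rms px 0.8556031845729486
```

Call:
{"name": "play_rows", "arguments": {
  "travel": [
    [0,0,-0.1],
    [-0.02,-0.09,0],
    [0,0,0],
    [0,0,0.04],
    [0,0,0.04],
    [0,0,0.04],
    [0,0,0],
    [0,0,0]
  ],
  "twist": [0,0,0,0,0,0,0,0]
}}

```text
t: 16.45
eef_pos: [0.5599, 0.0346, 0.0589]
ee_rot: [-3.141, 0.0, -2.914]
force: [-1.8, 0.2, 5.9]
width: 0.0136
gripper_force: 25.0
```

Call:
{"name": "play_rows", "arguments": {
  "travel": [
    [0,0,-0.06],
    [0.04,0.01,0],
    [0,0,0],
    [0,0,0.06],
    [0,0,0],
    [0,0,0]
  ],
  "twist": [0,0,0,0,0,0]
}}

```text
t: 17.2
eef_pos: [0.5594, 0.0348, 0.059]
ee_rot: [-3.142, 0.001, -2.913]
force: [-0.5, -0.9, 6.6]
width: 0.0133
gripper_force: 25.0
```

Run:
```python
from h import *
import pickle
np.set_printoptions(precision=4,suppress=True)
f=cam("wrist"); pickle.dump(f,open("g4.pkl","wb")); print(f["s"]["eef_pos"],f["s"]["force"])
g=cv2.GaussianBlur(cv2.cvtColor(f["pixels"],cv2.COLOR_RGB2GRAY),(5,5),1)
c=cv2.HoughCircles(g,cv2.HOUGH_GRADIENT_ALT,1,15,param1=80,param2=0.6,minRadius=12,maxRadius=70)
for u,v,r in sorted(c[0].tolist()):
    if v<300: print(round(u,1),round(v,1),round(r,1),at_z(f,u,v,.0205))
for i in range(5): print(i,proj(f,[.5437+.0158*(2-i),-.0056+.041*(2-i),.0205]))
cv2.imwrite("pics/g4.png",f["pixels"][...,::-1])
```

```text
[0.5594 0.0348 0.059 ] [-0.4528 -0.9334  6.5579]
52.0 124.0 37.3 [ 0.5133 -0.0876  0.0205]
52.0 124.0 46.5 [ 0.5133 -0.0876  0.0205]
145.0 182.0 36.7 [ 0.5286 -0.047   0.0205]
147.0 286.0 21.2 [ 0.5762 -0.0403  0.0205]
235.0 233.0 32.0 [ 0.5422 -0.0052  0.0205]
245.0 293.0 25.4 [0.5694 0.0044 0.0205]
320.0 299.0 20.0 [0.5645 0.0389 0.0205]
320.0 299.0 32.7 [0.5645 0.0389 0.0205]
0 [391.2913 335.9159]
1 [315.0617 287.6256]
2 [233.523  235.9721]
3 [146.1005 180.5913]
4 [ 52.1336 121.0646]
```

View pics/g4.png

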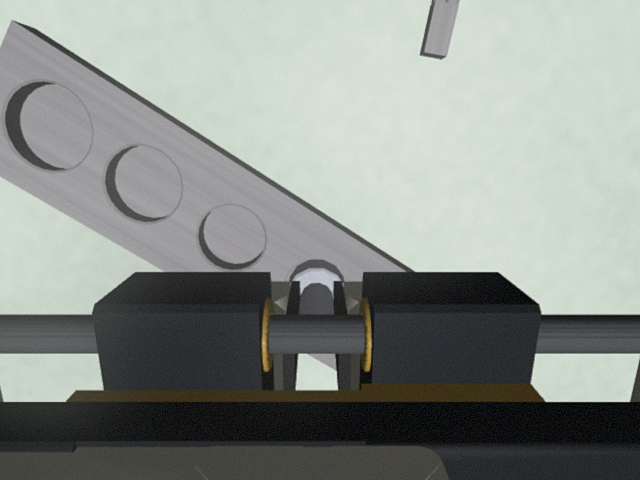

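```bash
cat > ba.py <<'E'
from h import *
import pickle
from scipy.optimize import least_squares
from scipy.ndimage import map_coordinates
np.set_printoptions(precision=2,suppress=True)
F={k:pickle.load(open(k+".pkl","rb")) for k in("g1","g2","g3","g4")}
Z={"g1":.022,"g2":.022,"g3":.022,"g4":.0205}; bore=[24,27,30,33,36]
vis={"g1":[1,2,3,4],"g2":range(5),"g3":range(5),"g4":[2,3,4]}
H=lambda p,i,z:np.array([p[0]+.044*(2-i)*np.sin(p[2]),p[1]+.044*(2-i)*np.cos(p[2]),z])
p0=[.5437,-.0056,.3675]
a=np.linspace(0,2*np.pi,90,endpoint=False); obs=[]
for k,f in F.items():
    g=cv2.GaussianBlur(cv2.cvtColor(f["pixels"],cv2.COLOR_RGB2GRAY),(3,3),0).astype(float)
    for i in vis[k]:
        X=H(p0,i,Z[k]); c=proj(f,X); dep=(f["R"]@X+f["t"])[2]; R=(bore[i]/2e3+.001)*f["fx"]/dep; sh=np.zeros(2)
        for it in range(6):
            r=np.arange(.86,1.14,.01)*R if it>1 else np.arange(.75,1.25,.01)*R
            uu=c[0]+np.outer(np.cos(a),r); vv=c[1]+np.outer(np.sin(a),r)
            G=np.abs(np.gradient(map_coordinates(g,[vv,uu],order=1,mode="nearest"),axis=1))/ (r[1]-r[0])
            idx=G.argmax(1); st=G.max(1)
            P=np.c_[uu[np.arange(90),idx],vv[np.arange(90),idx]][st>6]
            q=least_squares(lambda q:np.hypot(*(P-q[:2]).T)-q[2],[*c,R],loss="soft_l1",f_scale=.5); c=q.x[:2];R=q.x[2]
        r_=np.abs(np.hypot(*(P-c).T)-R)
        obs.append((k,i,c,(f["s"]["eef_pos"],Rn.from_euler("xyz",f["s"]["ee_rot"]).as_matrix()))); print(k,i,c,"R %.1f"%R,"dia mm %.1f"%(2e3*R*dep/f["fx"]),"med %.2f n %d"%(np.median(r_),len(P)), c-proj(f,X))
# T_tool_cam from the stored frame
T0=F["g1"]["T_tool_cam"]
def fix(f,c):
    T=np.eye(4);T[:3,:3]=Rn.from_euler("xyz",f["s"]["ee_rot"]).as_matrix();T[:3,3]=f["s"]["eef_pos"]
    C=T0.copy();C[:3,3]+=c[:3]; C[:3,:3]=C[:3,:3]@Rn.from_rotvec(c[3:6]).as_matrix()
    W=np.linalg.inv(T@C); return dict(f,R=W[:3,:3],t=W[:3,3])
def res(v):
    p,c=v[:3],v[3:9]; ff={k:fix(f,c) for k,f in F.items()}
    return np.r_[np.concatenate([(proj(ff[k],H(p,i,Z[k]))-m)/.5 for k,i,m,_ in obs]), c[:3]/.0015, c[3:]/.008]
q=least_squares(res,np.r_[p0,np.zeros(6)],x_scale=np.r_[.001,.001,.01,[.001]*3,[.005]*3],loss="soft_l1")
np.set_printoptions(precision=4,suppress=True)
v=q.x; print("gauge",v[:3],"cam",v[3:]); print("resid px",(res(v)[:-6]*.5).reshape(-1,2).round(2).tolist())
f=fix(F["g3"],v[3:9]); s=f["s"]; Rt=Rn.from_euler("xyz",s["ee_rot"]).as_matrix(); an=np.linspace(0,2*np.pi,240,endpoint=False)
for nm in("g3","g4"):
    f=fix(F[nm],v[3:9]); s=f["s"]; g=cv2.GaussianBlur(cv2.cvtColor(f["pixels"],cv2.COLOR_RGB2GRAY),(3,3),0).astype(float); pts=[]
    for u in range(296,341):
        col=g[245:275,u]; b=col[:6].mean(); th=(b+g[262:275,u].min())/2; k=np.argmax(col<th)
        if k>0: pts.append((u,245+k-1+(col[k-1]-th)/(col[k-1]-col[k])))
    def hull(p,r):
        return cv2.convexHull(np.float32([proj(f,s["eef_pos"]+Rt@np.array([p[0]/1e3+rr*np.cos(t),p[1]/1e3+rr*np.sin(t),.039-z])) for rr,z in((r-.001,0),(r,.001),(r,.013)) for t in an]))
    for r in(.013,.0145):
        w=least_squares(lambda p:[cv2.pointPolygonTest(hull(p,r),(float(u),float(y)),True) for u,y in pts],[.1,.1],diff_step=.05)
        h1=H(v[:3],1,.022); off=Rt@np.r_[w.x/1e3,0]
        print(nm,r,"offset",w.x,"rms",np.sqrt(2*w.cost/len(pts)),"hole1",h1,"TCP target",h1-off)
E
python3 ba.py
```

```text
g1 1 [383.96 253.74] R 14.9 dia mm 25.9 med 0.20 n 42 [-2.3  -3.49]
g1 2 [343.1  227.87] R 16.7 dia mm 28.7 med 0.15 n 46 [-1.89 -1.87]
g1 3 [301.16 200.62] R 19.1 dia mm 32.2 med 0.22 n 47 [-1.04 -0.62]
g1 4 [257.71 173.13] R 21.6 dia mm 35.6 med 0.55 n 53 [-0.09  1.46]
g2 0 [359.75 190.72] R 13.7 dia mm 22.9 med 0.18 n 48 [-1.19 -2.48]
g2 1 [317.25 161.66] R 16.4 dia mm 26.9 med 0.36 n 54 [-0.13 -1.62]
g2 2 [272.18 133.07] R 18.0 dia mm 29.0 med 0.40 n 60 [0.05 0.85]
g2 3 [226.34 102.63] R 21.5 dia mm 34.0 med 0.79 n 52 [1.22 2.69]
g2 4 [177.25  70.06] R 22.6 dia mm 35.0 med 0.64 n 54 [1.03 3.68]
g3 0 [368.41 208.02] R 17.5 dia mm 23.3 med 0.16 n 54 [-2.08 -4.05]
g3 1 [315.08 173.7 ] R 19.6 dia mm 25.6 med 0.23 n 69 [-0.7  -1.26]
g3 2 [259.22 136.64] R 23.1 dia mm 29.4 med 0.24 n 89 [0.8  0.58]
g3 3 [199.29  97.92] R 25.7 dia mm 31.9 med 0.70 n 89 [1.08 2.7 ]
g3 4 [136.64  57.21] R 28.2 dia mm 34.2 med 1.16 n 79 [1.7 4.9]
g4 2 [231.9  238.23] R 32.5 dia mm 29.0 med 1.12 n 83 [-1.63  2.26]
g4 3 [148.26 180.89] R 34.3 dia mm 29.5 med 1.74 n 89 [2.3  0.35]
g4 4 [ 51.51 127.42] R 41.6 
[... 171 characters left out ...]
 0.31], [-0.8, -0.36], [0.72, -0.22], [-0.14, 0.24], [0.01, -0.79], [-0.71, -1.06], [0.08, -0.33], [0.49, 0.87], [-0.38, -0.12], [-1.16, 0.05], [-0.47, 0.19], [0.15, 0.5], [0.53, -3.97], [-0.78, 1.57], [5.21, -0.31]]
g3 0.013 offset [-2.4542  0.0085] rms 0.24082677105481287 hole1 [0.5615 0.0332 0.022 ] TCP target [0.5591 0.0327 0.022 ]
g3 0.0145 offset [-4.1183 -0.1499] rms 0.3672826717450227 hole1 [0.5615 0.0332 0.022 ] TCP target [0.5574 0.0325 0.022 ]
g4 0.013 offset [-2.3668 -0.1263] rms 0.22535524619158454 hole1 [0.5615 0.0332 0.022 ] TCP target [0.5591 0.0328 0.022 ]
g4 0.0145 offset [-4.0295 -0.3002] rms 0.3365200801979912 hole1 [0.5615 0.0332 0.022 ] TCP target [0.5575 0.0326 0.022 ]
```

The detected circles have diameters matching the pocket *floor* (bore seen 10 mm deeper), not the mouth. I'll redo the fit with that geometry.

```bash
sed -i 's/Z={"g1":.022,"g2":.022,"g3":.022,"g4":.0205}/Z={"g1":.012,"g2":.012,"g3":.012,"g4":.0205}/; s/R=(bore\[i\]\/2e3+.001)/R=(bore[i]\/2e3+(.001 if k=="g4" else 0))/' ba.py
python3 - <<'E'
s=open('ba.py').read()
s=s.replace("        r_=np.abs","        if k=='g4': c=np.array({2:(232.5,236.5),3:(144.5,183),4:(49,126)}[i],float)\n        r_=np.abs")
s=s.replace("p0=[.5437,-.0056,.3675]","p0=[.5412,-.0056,.3675]")
open('ba.py','w').write(s)
E
python3 ba.py
```

```text
g1 1 [383.92 254.11] R 14.6 dia mm 26.1 med 0.16 n 44 [-1.26  2.84]
g1 2 [343.14 227.98] R 16.6 dia mm 29.2 med 0.17 n 45 [-1.78  3.62]
g1 3 [300.98 200.73] R 19.0 dia mm 32.8 med 0.20 n 46 [-2.23  4.26]
g1 4 [257.76 173.  ] R 21.6 dia mm 36.5 med 0.44 n 53 [-2.2   5.43]
g2 0 [359.8  190.83] R 13.6 dia mm 23.3 med 0.14 n 47 [-0.66  2.22]
g2 1 [317.3  161.66] R 16.4 dia mm 27.6 med 0.40 n 54 [-0.71  2.26]
g2 2 [272.2  133.08] R 18.0 dia mm 29.8 med 0.36 n 60 [-1.78  4.  ]
g2 3 [226.52 102.59] R 21.5 dia mm 35.0 med 0.87 n 52 [-1.75  4.97]
g2 4 [177.44  70.1 ] R 22.7 dia mm 36.2 med 0.65 n 53 [-3.33  5.17]
g3 0 [368.5  208.05] R 17.4 dia mm 24.0 med 0.20 n 54 [-1.08  2.28]
g3 1 [315.05 173.74] R 19.6 dia mm 26.4 med 0.19 n 69 [-1.57  4.01]
g3 2 [259.23 136.65] R 23.2 dia mm 30.5 med 0.24 n 89 [-1.96  4.66]
g3 3 [199.32  97.93] R 25.7 dia mm 33.0 med 0.75 n 89 [-3.77  5.48]
g3 4 [136.77  57.2 ] R 28.3 dia mm 35.5 med 1.21 n 78 [-5.38  6.23]
g4 2 [232.5 236.5] R 29.7 dia mm 26.5 med 2.13 n 81 [-2.01  5.83]
g4 3 [144.5 183. ] R 34.3 dia mm 29.4 med 3.13 n 89 [-2.17  8.15]
g4 4 [ 49. 126.]
[... 170 characters left out ...]
0.03, -0.08], [-0.45, -0.36], [-0.27, -0.14], [-0.69, 0.65], [-0.1, -0.21], [-0.61, -0.27], [0.5, 0.5], [0.32, 0.17], [0.24, -0.51], [0.03, -0.04], [1.26, 0.33], [2.29, 0.86], [0.17, 0.58], [-0.49, 0.09], [-0.25, -0.91]]
g3 0.013 offset [1.114  1.6349] rms 0.22840260253467481 hole1 [0.5589 0.036  0.022 ] TCP target [0.5604 0.0347 0.022 ]
g3 0.0145 offset [-0.537   1.4666] rms 0.4665265754331588 hole1 [0.5589 0.036  0.022 ] TCP target [0.5587 0.0345 0.022 ]
g4 0.013 offset [1.2024 1.4904] rms 0.20178609953558627 hole1 [0.5589 0.036  0.022 ] TCP target [0.5604 0.0349 0.022 ]
g4 0.0145 offset [-0.4469  1.3035] rms 0.4370640372197985 hole1 [0.5589 0.036  0.022 ] TCP target [0.5588 0.0347 0.022 ]
```

The fit is now consistent: diameters match the bores and residuals are under a pixel. The target TCP for pocket 1 is about (0.5604, 0.0348).

Call:
{"name": "play_rows", "arguments": {
  "travel": [
    [0,0,-0.1],
    [-0.05,-0.01,0],
    [0,0,0],
    [0,0,0.04],
    [0,0,0.04],
    [0,0,0],
    [0,0,0]
  ],
  "twist": [0,0,0,0,0,0,0]
}}

```text
t: 18.12
eef_pos: [0.5601, 0.0346, 0.0592]
ee_rot: [-3.142, 0.0, -2.914]
force: [-1.6, 0.1, 4.9]
width: 0.0133
gripper_force: 25.0
```

Call:
{"name": "play_rows", "arguments": {
  "travel": [
    [0,0,-0.08],
    [0.01,-0.045,0],
    [0,0,0],
    [0,0,0.04],
    [0,0,0.04],
    [0,0,0],
    [0,0,0]
  ],
  "twist": [0,0,0,0,0,0,0]
}}

```text
t: 19.0
eef_pos: [0.5603, 0.0336, 0.059]
ee_rot: [3.142, 0.0, -2.914]
force: [1.0, 0.3, -0.8]
width: 0.0133
gripper_force: 25.0
```

Contact force vanished at the same height, so the plug is in the mouth. Lowering gently.

Call:
{"name": "play_rows", "arguments": {
  "travel": [
    [0,0,0.04],
    [0,0,0.04],
    [0,0,0],
    [0,0,0]
  ],
  "twist": [0,0,0,0]
}}

```text
t: 19.5
eef_pos: [0.5603, 0.0336, 0.0571]
ee_rot: [3.142, 0.0, -2.914]
force: [1.0, 1.3, 0.6]
width: 0.0132
gripper_force: 25.0
```

Call:
{"name": "play_rows", "arguments": {
  "travel": [
    [0,0,0.04],
    [0,0,0.04],
    [0,0,0.04],
    [0,0,0],
    [0,0,0]
  ],
  "twist": [0,0,0,0,0]
}}

```text
t: 20.12
eef_pos: [0.5603, 0.0336, 0.0541]
ee_rot: [-3.142, 0.0, -2.914]
force: [2.2, 0.9, 0.6]
width: 0.0133
gripper_force: 25.0
```

Call:
{"name": "play_rows", "arguments": {
  "travel": [
    [-0.015,0,0],
    [0,0,0.04],
    [0,0,0.04],
    [0,0,0.04],
    [0,0,0],
    [0,0,0]
  ],
  "twist": [0,0,0,0,0,0]
}}

```text
t: 20.88
eef_pos: [0.5604, 0.0336, 0.051]
ee_rot: [-3.142, -0.0, -2.914]
force: [1.4, 0.8, 0.8]
width: 0.0132
gripper_force: 25.0
```

Call:
{"name": "play_rows", "arguments": {
  "travel": [
    [0,0,0.02],
    [0,0,0.02],
    [0,0,0.01],
    [0,0,0],
    [0,0,0]
  ],
  "twist": [0,0,0,0,0]
}}

```text
t: 21.5
eef_pos: [0.5605, 0.0336, 0.0499]
ee_rot: [-3.142, 0.0, -2.914]
force: [0.4, 0.4, 4.0]
width: 0.0135
gripper_force: 25.0
```

Floor reached: the plug is 10 mm below the first contact height, with 4 N. I'll ease off and release.

Call:
{"name": "play_rows", "arguments": {
  "travel": [
    [0,0,-0.03],
    [0,0,0]
  ],
  "twist": [0,0],
  "newtons": 5
}}

```text
t: 21.75
eef_pos: [0.5604, 0.0335, 0.0505]
ee_rot: [-3.142, -0.0, -2.914]
force: [0.8, 1.0, 1.3]
width: 0.0138
gripper_force: 5.0
```

Call:
{"name": "play_rows", "arguments": {
  "travel": [
    [0,0,0],
    [0,0,0],
    [0,0,0],
    [0,0,0],
    [0,0,0],
    [0,0,0]
  ],
  "twist": [0,0,0,0,0,0],
  "fingers": 0.6
}}

```text
t: 22.5
eef_pos: [0.5605, 0.0336, 0.0506]
ee_rot: [3.142, 0.0, -2.914]
force: [0.3, -0.0, -0.5]
width: 0.0523
gripper_force: 0.0
```

Call:
{"name": "play_rows", "arguments": {
  "travel": [
    [0,0,-0.4],
    [0,0,-1],
    [0,0,-1],
    [0,0,-1],
    [-0.6,-0.6,-0.8],
    [-0.7,-0.6,0],
    [0,0,0],
    [0,0,0]
  ],
  "twist": [0,0,0,0,0,0,0,0]
}}

```text
t: 23.5
eef_pos: [0.5984, 0.0116, 0.1556]
ee_rot: [3.141, -0.0, -2.914]
force: [0.2, -0.9, -0.1]
width: 0.0521
gripper_force: 0.0
```

Run:
```python
from h import *
np.set_printoptions(precision=4,suppress=True)
f=cam("wrist"); print(f["s"]["eef_pos"],f["s"]["force"],f["s"]["width"])
h=[.5589,.036]
print("expected stem top",proj(f,h+[.06]),"disc top",proj(f,h+[.026]),"if standing on top",proj(f,h+[.07]))
print([(np.round(d["extent"],1),round(float(d["confidence"]),2)) for d in models.boxes_of("plug_b","wrist")])
u,v=proj(f,h+[.03]).astype(int); u=min(max(u,100),540); v=min(max(v,75),405)
cv2.imwrite("pics/end.png",cv2.resize(f["pixels"][v-75:v+75,u-100:u+100,::-1],None,fx=4,fy=4)); print("origin",u-100,v-75)
```

```text
[0.5984 0.0116 0.1556] [ 0.1969 -0.9446 -0.1361] 0.05207088913775791
expected stem top [370.977  196.7367] disc top [364.2899 188.4956] if standing on top [373.311  199.6132]
[(array([362.2, 186.9,  37. ,  37.3]), 0.79)]
origin 264 114
```

View pics/end.png

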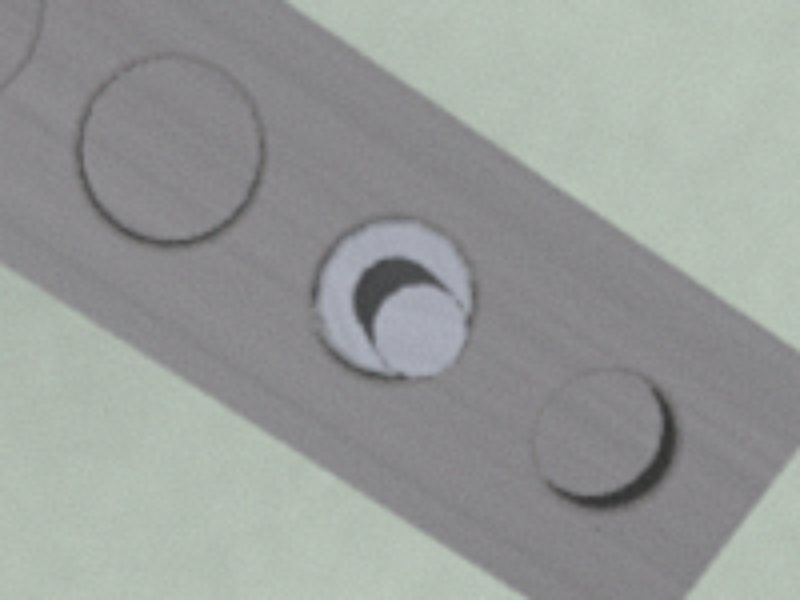

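The crop shows the plug seated concentrically in pocket 1, with its disc at crop (395,298). It is upright and released, and pocket 0 is empty at (605,437).

```bash
python3 -c "
from station import arm
print(arm.job_done())"
```

```text
the job is handed in; nothing more can be done
None
```

The plug from the pad measured as the 26 mm one: pocket 0 refused it at 6.4 N, pocket 1 took it after a few re-centring tries, and it was lowered home, released upright, and the job was handed in at about 23.5 s (verdict not shown).

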